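Unlock a tested sensor head and start a new layer in the tote

ROBOT

A 7-joint arm with a two-finger parallel gripper is mounted at the origin on the work surface. World frame = base frame: x ahead of the robot, y to its left, z up, the work surface at z = 0. Lengths are in m, angles in rad, forces in N, time in s.
With the tool pointing down it reaches from about 0.4 to 0.85 m from the base axis. Payload 10.4 kg.
Tool frame: the origin (TCP) lies midway between the tips of the shut fingers; the grasp point (between the pads) lies r.grip_point_offset behind it (r.grip_point_offset is the distance from the TCP to the grasp point, in m); z points along the fingers, y is the line along which they close (so a half turn about z gives the same grasp; the last joint's range is limited). The gripper opens to 87 mm and grips with 3 to 60 N. Pads are 19 mm wide; open, the fingers measure 117 mm over their backs; the gripper's body (75 mm by 190 mm) begins 51 mm behind the grasp point.
Start: joints at [-1.251, 0.332, -0.065, 1.46, 0.022, 1.35, -0.088], TCP at [0.21, 0.589, 0.223] pointing down, gripper open.
Joint ranges: [-2.6, 2.6], [-0.5, 2.12], [-1.47, 1.34], [0.16, 2.42], [-1.27, 4.41], [0.06, 2.06], [-2.6, 2.6]. Speed limits (rad/s): [2.22, 2.22, 2.79, 2.79, 3.14, 3.14, 3.14].

INTERFACE

Orientations are given as a unit quaternion [x, y, z, w].
In Python, from bench import r gives the robot as it stands.
- The arm moves only by the tool play_rows, never from a script. Its arguments are lists of equal length, an entry for each row: "claw": the closure, from 0 (fully open) to 1 (shut); "delta_pos": the shift along the tool's x, y, z scaled (see below), a list of three; "delta_rot": the turn, a rotation vector about the tool's x, y, z scaled (see below), a list of three. A call has 1 to 8 rows; each row shifts and turns the commanded pose from where the row before left it, along the tool's axes as they then stand; what a row does not reach is not made up. The controller multiplies each number of a shift by 200 mm and each number of a turn by pi rad. A row lasts 1/10 s, in which the tool goes at most 50 mm and 8.59 degrees, less where a joint would pass 70% of its speed; a pose out of reach is approached as far as the arm can. A call with a number of a shift or a turn outside -1 to 1 is refused whole. A call with a gripper value outside its range is refused whole. The fingers move at their own pace and stop on an object; "squeeze" is the grip in N (left out, the last holds). Time passes only in rows, so rows that do not move let the fingers close. It gives the time, the measured TCP pose, the force, the opening and the grip force at its end, in the units of the state.
- r.read_state(): the state, without advancing time (a new reading comes with each control period).
- r.camera(name): name is "scene" or "top"; returns a dict with "pixels" (480x640x3 uint8, red, green, blue), "camera_matrix" (3x3 intrinsics, pixels), "cam_to_world" (4x4, takes a point from camera to world coordinates). Camera axes: x right, y up, looking along -z (the intrinsics and any distortion apply to the point x, -y, -z); pixel columns grow to the right and rows downward; lengths in m; the calibration is good to about 2 mm. A picture is of the moment at which its call begins. There is no depth.
- r.close_job(): hands the job in; it is judged then, once.
The state is a dict: "time": time; "joint_positions": joint angles; "joint_vel": joint speeds; "joint_torque": joint torques, N m; "ee_pos": TCP position; "eef_rot": TCP orientation; "ft_force": force on the tool from outside, world axes, zero at the start; "torque": the same for the moment, N m; "width": finger opening in m; "grip_force": force on a finger pad.
Only numpy, scipy, OpenCV 4.12 (cv2) and the standard library are available. Lean on these libraries where they do the work, as an engineer would, in place of code of your own. Each camera call takes 0.05 s, during which the arm holds its last target. There are 200 camera calls.

TASK

First lay the wooden separator board flat inside the tote, fin up, on top of the layer of sensor heads already there, and let go of it. Then turn the tested sensor head anticlockwise in its bayonet fixture until it comes free, lift it straight out, and stand it upright on the separator, on either side of the fin, setting it down rather than dropping it. Leave everything else where it is.

Things in the scene. Friction and masses are not known exactly. Their poses are not given: they have to be found in the camera images.
- sensor: sensor head, 92 tall: round body, diameter 48, from 0 to 52 above its origin; above it an upright black grip wing, 52 long (x), 14 thick (y), from 52 to 92. Two lugs in line with the wing reach 37 out along +x and -x (14 wide, 6 to 16 above the origin). Origin: centre of its underside. Starts locked in the fixture; its four twins in the tote stay there
- socket (a point): centre of the bayonet socket's floor, 12 above the table. Socket 106 across, rim at 38; its roof holds the lugs down except at two gaps along this +x and -x. The wing starts 50 to 60 degrees clockwise (from above) of the gaps; with the wing along the gaps (12 degrees short to 6 past, where it stops) the sensor lifts out. Connector box, 34 tall, 63 to 113 out on +x
- separator: thin wooden separator board, 200 (x) by 140 (y), 6 thick, lying on the table, with an upright grip fin at its middle: 10 thick (along x), 60 long (along y), from 6 to 42 above the underside. Origin at the centre of its underside, z up
- tote: white tote, fixed, outside 226 (x) by 166 (y), 112 tall, walls 5 (inside 216 x 156). Origin at the centre of its underside. Inside stand four sensor heads, at x = +-50, y = +-36, wings along x; their flat tops are 97 above the table, 15 below the tote's rim
- layer_top (a point): point at the middle of the tote, level with the tops of its lower layer (97 above the table), axes as the tote's: where the separator board's underside centre belongs
- flux_jar: short round amber jar with a black cap, 60 across, 75 tall, standing; origin at the centre of its underside; to be left alone
- fitting: brass pipe fitting, 48 across, 60 tall, standing; origin at the centre of its underside; to be left alone
- carton: cardboard carton 75 x 110 x 55 tall; origin at the centre of its underside; to be left alone
- scanner: hand scanner on its stand, about 95 x 75, 116 tall; origin at the centre of its underside; to be left alone
- screwdriver: screwdriver lying flat, 180 long; origin under its middle, x along its length; to be left alone
- wrench: wrench lying flat, 170 long; origin under its middle, x along its length; to be left alone
Mind the look-alikes: they are no part of the job. Several things have the shape of the separator; the one meant has the colours described above.

How it is judged:
On the way, in this order (a step that is already met when the one before it is completed fails the run):
1. the separator lies flat on the tote's lower layer, let go (z of separator in the frame of tote between 0.093 and 0.101 m and x of separator in the frame of tote between -0.014 and 0.014 m and y of separator in the frame of tote between -0.014 and 0.014 m and angle between separator's own z axis and vertical below 0.06 rad and contact force between the fingers and separator below 0.1 N), for 0.2 s.
2. the sensor is turned to the gaps while still down in the socket (angle between the x axis of sensor and the x axis of socket, either way round below 0.3 rad and z of sensor in the frame of socket below 0.02 m and horizontal distance between sensor and socket below 0.01 m), for 0.05 s.
3. the sensor is lifted clear of the socket (z of sensor in the frame of socket above 0.035 m), for 0.05 s.
At the end, for the whole second after the job is handed in: Separator flat on the tote's lower layer, fin up (height within 4 mm, centre within 14 mm each way, tilt under 0.06 rad); sensor upright on it (height within 4 mm, tilt under 0.08 rad, centre within 80 mm of the board's middle along it and 50 mm across); both at rest (z of separator in the frame of tote between 0.093 and 0.101 m and x of separator in the frame of tote between -0.014 and 0.014 m and y of separator in the frame of tote between -0.014 and 0.014 m and angle between separator's own z axis and vertical below 0.06 rad and z of sensor in the frame of separator between 0.002 and 0.01 m and x of sensor in the frame of separator between -0.08 and 0.08 m and y of sensor in the frame of separator between -0.05 and 0.05 m and angle between sensor's own z axis and vertical below 0.08 rad and linear speed of each of sensor, separator below 0.02 m/s and angular speed of sensor below 0.15 rad/s); the robot touches nothing.
It fails at once if the sensor is dropped: it falls freely faster than 0.5 m/s (about 13 mm of fall) (linear speed of sensor above 0.5 m/s and contact force between the fingers and sensor below 0.1 N).
It fails at once if a bystander is shifted by more than 30 mm (distance of any of flux_jar, fitting, carton, scanner, screwdriver, wrench from where it was at the start of the episode above 0.03 m).
It also fails if it takes over 61 s, if anything falls off the work surface, if the arm or the gripper's body presses on something with over 40 N, if the wrist force passes 120 N, or if a joint passes its speed limit or range.

## Working session

There is one attempt and no reset: what is moved stays moved. The work goes in short steps, Python scripts to look and compute and a tool call to move; the robot and the scene stay as the last step left them, time stands still between calls to the robot, and variables do not carry over. Pictures are saved under pics/ and viewed, at most 10 in all, crops included, and the job is handed in when it is done.

Besides the shell and the picture viewer there is one more tool, called after "Emit:" as name(argument=value, ...), one argument or row to a line, values as JSON. play_rows: Moves the arm, as the interface text tells. Shifts and turns lie within -1 to 1; 1 stands for 200 mm of shift or pi rad of turn. Its arguments: {"type":"object","properties":{"claw":{"type":"array"},"delta_pos":{"type":"array"},"delta_rot":{"type":"array"},"squeeze":{"type":"number"}},"required":["claw","delta_pos","delta_rot"]}

```bash
ls; mkdir -p pics
python3 - <<'E'
from bench import r
import cv2,numpy as np,pickle
s=r.read_state()
for k in ('time','ee_pos','eef_rot','width','ft_force'):print(k,s[k])
print(r.grip_point_offset)
d={}
for n in ('scene','top'):
    c=r.camera(n);d[n]=c
    cv2.imwrite(f'pics/{n}0.png',c['pixels'][:,:,::-1]);print(n,np.array(c['camera_matrix']).tolist(),np.round(c['cam_to_world'],4).tolist(),[k for k in c])
pickle.dump(d,open('c0.pkl','wb'))
E
```

```text
pics
time 0.0
ee_pos [0.20995142 0.58828081 0.2217784 ]
eef_rot [ 1.70543901e-01  9.85349839e-01 -6.82907349e-04 -8.20636239e-05]
width 0.08697707030719687
ft_force [-0.21033094  0.53974983 -0.12578005]
0.0187
scene [[620.0687408384837, 0.0, 314.6599197553752], [0.0, 620.0687408384837, 233.8776713169108], [0.0, 0.0, 1.0]] [[-0.512, -0.6875, 0.5149, 1.4647], [0.8589, -0.3995, 0.3205, 0.5079], [-0.0146, 0.6063, 0.7951, 1.5155], [0.0, 0.0, 0.0, 1.0]] ['pixels', 'camera_matrix', 'cam_to_world']
top [[507.99871153387045, 0.0, 325.3458012096034], [0.0, 507.99871153387045, 239.43749675938875], [0.0, 0.0, 1.0]] [[0.0083, 0.9957, -0.0923, 0.3946], [-1.0, 0.0084, -0.0001, -0.0528], [0.0007, 0.0923, 0.9957, 1.4913], [0.0, 0.0, 0.0, 1.0]] ['pixels', 'camera_matrix', 'cam_to_world']
```

View pics/scene0.png

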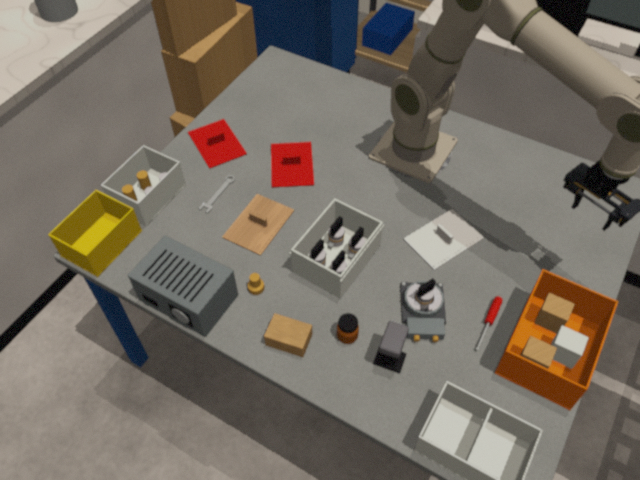

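View pics/top0.png

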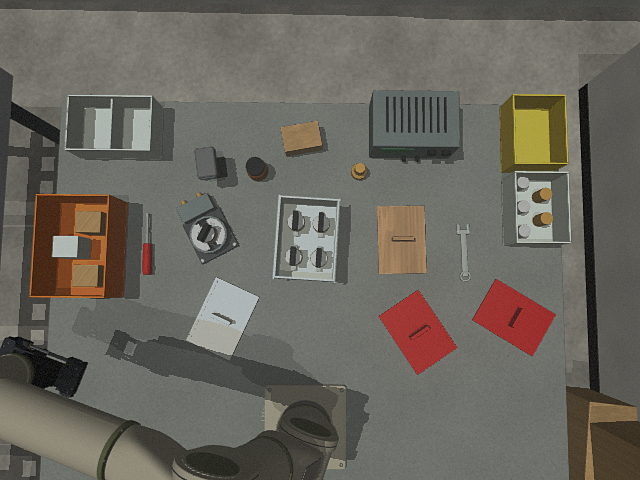

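The top view shows the wooden board at (402,240) with its fin at (403,239), the tote at (307,238), the socket at (208,234) and the gripper far left. In the scene view the same things are at (259,222), (338,245) and (424,298). Two red boards and a white one are look-alikes. Next I'll zoom in for accurate measurement.

```bash
cat > h.py <<'E'
import numpy as np,cv2,pickle
class Cam:
    def __init__(s,c):
        s.K=np.array(c['camera_matrix']);s.T=np.array(c['cam_to_world']);s.im=c['pixels']
    def ray(s,p):
        d=np.linalg.inv(s.K)@[p[0],p[1],1.];return s.T[:3,3],s.T[:3,:3]@(d*[1,-1,-1])
    def onz(s,p,z):
        o,d=s.ray(p);return o+d*(z-o[2])/d[2]
    def proj(s,X):
        q=s.T[:3,:3].T@(np.array(X,float)-s.T[:3,3]);q=s.K@(q*[1,-1,-1]);return q[:2]/q[2]
def tri(a,pa,b,pb):
    A=[];B=[]
    for c,p in((a,pa),(b,pb)):
        o,d=c.ray(p);d=d/np.linalg.norm(d);M=np.eye(3)-np.outer(d,d);A.append(M);B.append(M@o)
    return np.linalg.lstsq(np.vstack(A),np.hstack(B),rcond=None)[0]
E
python3 - <<'E'
from h import *
d=pickle.load(open('c0.pkl','rb'));S,T=Cam(d['scene']),Cam(d['top'])
def wood(im):
    h=cv2.cvtColor(im,cv2.COLOR_RGB2HSV);return cv2.inRange(h,(6,60,110),(22,200,255))
for n,c,(x0,y0,x1,y1) in(('top',T,(365,195,440,285)),('scene',S,(215,185,305,260))):
    m=wood(c.im);k=np.zeros_like(m);k[y0:y1,x0:x1]=m[y0:y1,x0:x1];k=cv2.morphologyEx(k,cv2.MORPH_CLOSE,np.ones((9,9)))
    ct=max(cv2.findContours(k,0,2)[0],key=cv2.contourArea);ap=cv2.approxPolyDP(ct,6,True)[:,0]
    b=cv2.minAreaRect(ct);print(n,ap.tolist(),b)
    if n=='top':
        P=[T.onz(q,.006) for q in cv2.boxPoints(b)];print(np.round(P,4).tolist(),np.mean(P,0),[np.linalg.norm(P[i]-P[i-1]) for i in range(4)])
def crop(c,x,y,w,h,W,H):return cv2.resize(c.im[y:y+h,x:x+w],(W,H),interpolation=cv2.INTER_CUBIC)
A=np.vstack([np.hstack([crop(T,265,185,80,100,320,400)[:300],crop(T,175,185,120,75,480,300)]),
 np.hstack([crop(S,285,195,105,100,400,300)[:300]*1,crop(S,390,265,80,60,400,300)])])
cv2.imwrite('pics/m1.png',A[:,:,::-1])
cv2.imwrite('pics/m2.png',np.hstack([crop(T,265,185,80,105,400,525),crop(T,370,200,64,84,400,525)])[:,:,::-1])
E
```

```text
top [[377, 206], [379, 273], [426, 272], [423, 206]] ((401.3302917480469, 239.22079467773438), (67.73201751708984, 47.712310791015625), 88.45184326171875)
[[0.6328, -0.2031, 0.006], [0.6379, -0.3441, 0.006], [0.4381, -0.3475, 0.006], [0.4332, -0.2083, 0.006]] [ 0.53549232 -0.27576677  0.006     ] [np.float64(0.199690309951849), np.float64(0.1410622365762201), np.float64(0.19977420415942357), np.float64(0.13932907448305396)]
scene [[256, 194], [222, 237], [261, 254], [293, 209]] ((257.9082946777344, 223.18905639648438), (42.16969299316406, 65.41110229492188), 37.18470764160156)
```

View pics/m1.png

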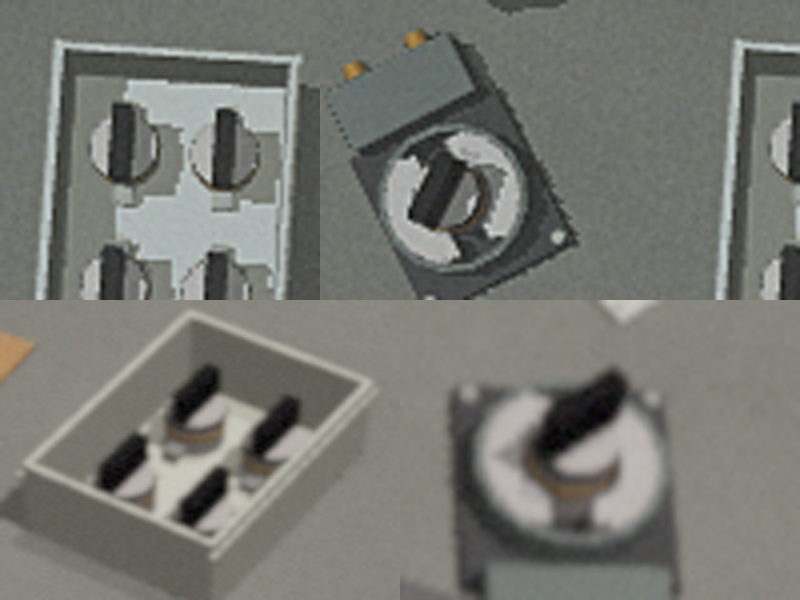

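View pics/m2.png

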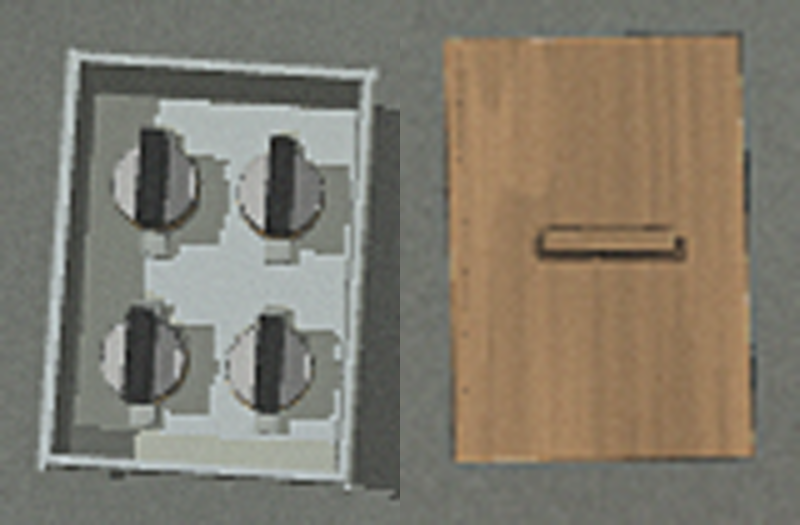

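Mosaic results: the tote rim corners in the top view are near (279.4,195), (340.4,199), (334.6,282.4) and (273.4,278.6). In the scene view they are near (335,199), (291,250), (340.5,277) and (383,222). The socket ring is centred near (208.5,234.5), with the connector box up-left and the wing pointing up-right. The board is aligned with the picture, corners near (377,206), (424.7,206), (426.8,272.8) and (379,273.8).

Run:
```python
from h import *
d=pickle.load(open('c0.pkl','rb'));S,T=Cam(d['scene']),Cam(d['top'])
def sub(c,P,w=2):
    g=cv2.cvtColor(c.im,cv2.COLOR_RGB2GRAY);return cv2.cornerSubPix(g,np.float32(P).reshape(-1,1,2),(w,w),(-1,-1),(3,40,.01))[:,0]
def rep(n,Pt,Ps,w):
    t,s=sub(T,Pt,w),sub(S,Ps,w);X=np.array([tri(T,a,S,b) for a,b in zip(t,s)])
    print(n,np.round(t,1).tolist(),np.round(s,1).tolist());print(np.round(X,4).tolist(),'c',X.mean(0).round(4),'sides',[round(np.linalg.norm(X[i]-X[i-1]),4) for i in range(4)])
    u=(X[0]-X[3])+(X[1]-X[2]);print(' yaw',np.degrees(np.arctan2(u[1],u[0])))
    z=X[:,2].mean();Z=np.array([T.onz(a,z) for a in t]);print(' top on plane',z.round(4),Z.mean(0).round(4))
# order: far-left(+x,+y), far-right(+x,-y), near-right, near-left in top image
rep('tote',[(279.2,195),(340.2,198.7),(334.5,282.2),(273.3,278.4)],[(340.5,277.5),(291.5,250),(335.3,199.2),(383,222.5)],3)
rep('sep',[(377,206),(424.5,205.7),(426.6,272.6),(378.8,273.6)],[(261,254),(222,237),(256,194),(293,209)],3)
def crop(c,x,y,w,h,W,H):return cv2.resize(c.im[y:y+h,x:x+w],(W,H),interpolation=cv2.INTER_CUBIC)
cv2.imwrite('pics/m3.png',np.vstack([np.hstack([crop(T,185,210,50,50,400,400),crop(S,400,270,50,50,400,400)]),np.hstack([crop(T,385,228,40,20,400,200),crop(S,240,205,40,20,400,200)])])[:,:,::-1])
```

```text
tote [[279.79998779296875, 195.5], [338.3999938964844, 199.5], [334.1000061035156, 281.1000061035156], [273.6000061035156, 276.29998779296875]] [[340.5, 277.5], [292.0, 250.60000610351562], [334.79998779296875, 199.8000030517578], [383.0, 222.5]]
[[0.6437, 0.075, 0.104], [0.6338, -0.0869, 0.1044], [0.4091, -0.0766, 0.1016], [0.4203, 0.0887, 0.1092]] c [5.267e-01 1.000e-04 1.048e-01] sides [np.float64(0.2238), np.float64(0.1622), np.float64(0.2249), np.float64(0.1658)]
 yaw -3.0648752157189936
 top on plane 0.1048 [ 0.5273 -0.001   0.1048]
sep [[377.29998779296875, 205.10000610351562], [423.3999938964844, 205.5], [424.6000061035156, 272.70001220703125], [378.6000061035156, 273.5]] [[259.5, 254.3000030517578], [221.60000610351562, 236.5], [257.1000061035156, 193.10000610351562], [294.0, 209.1999969482422]]
[[0.6355, -0.205, 0.0047], [0.6365, -0.3431, 0.002], [0.4379, -0.3445, 0.0064], [0.4339, -0.2089, 0.0033]] c [ 0.5359 -0.2754  0.0041] sides [np.float64(0.2016), np.float64(0.1381), np.float64(0.1986), np.float64(0.1357)]
 yaw 0.7518375148164513
 top on plane 0.0041 [ 0.5357 -0.275   0.0041]
```

View pics/m3.png

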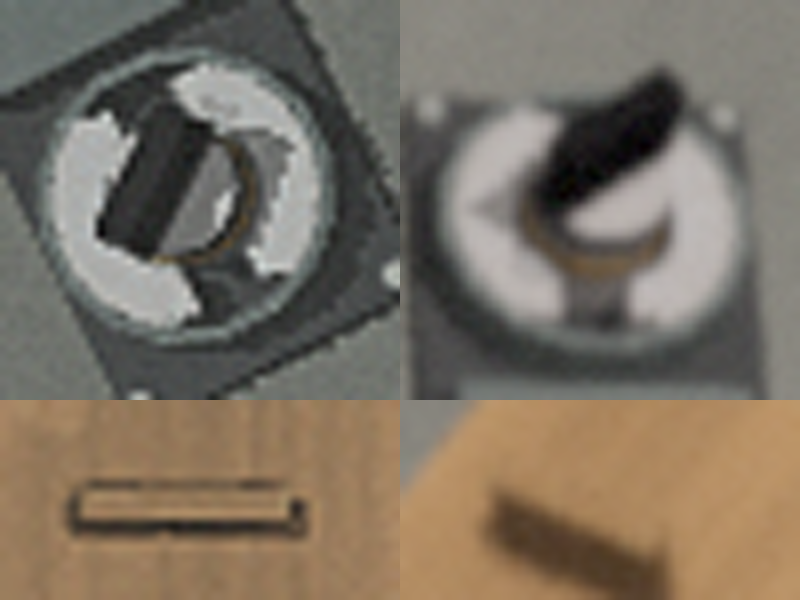

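The zoom shows the socket ring spanning x 42–335, y 48–348 in the top panel. The wing's left top edge runs (97,235)→(155,98), and the fin's top face is at about (186,103) of its panel. Computing positions from these picks:

Run:
```python
from h import *
d=pickle.load(open('c0.pkl','rb'));S,T=Cam(d['scene']),Cam(d['top'])
ang=lambda v:round(np.degrees(np.arctan2(v[1],v[0])),1)
def rep(n,t,s,z):
    X=np.array([tri(T,a,S,b) for a,b in zip(t,s)]);Z=np.array([T.onz(a,z) for a in t]);Y=np.array([S.onz(a,z) for a in s])
    print(n,'tri',X.mean(0).round(4),X[:,2].round(3))
    for W in(Z,Y):print('  plane',W.mean(0).round(4),'yaw',ang(W[0]-W[3]),ang(W[1]-W[2]),ang(W[0]-W[1])-90,ang(W[3]-W[2])-90,[round(np.linalg.norm(W[i]-W[i-1]),4) for i in range(4)])
rep('tote',[(279,194.6),(340,198.6),(334.2,282),(273,278.2)],[(340.5,277.5),(291.5,250),(335.3,199.2),(383,222.5)],.112)
rep('sep',[(376.8,205.7),(424.3,205.3),(426.4,272.5),(378.6,273.4)],[(261,254),(222,237),(256,194),(293,209)],.006)
u=lambda p,o,s:np.array(o)+(np.array(p)+.5)/s-.5
ft,fs=u((186,103),(385,228),10),u((180,121),(240,205),10);print('fin tri',tri(T,ft,S,fs),'plane',T.onz(ft,.042))
rt,rs=u((188.5,198),(185,210),8),u((192,225),(400,270),8);print('ring tri',tri(T,rt,S,rs),T.onz(rt,.038))
wt=u((145,174.5),(185,210),8);ws=u((210,130),(400,270),8);print('wing',tri(T,wt,S,ws),T.onz(wt,.104))
e=lambda a,b,z:ang(T.onz(u(a,(185,210),8),z)-T.onz(u(b,(185,210),8),z))
print('wing yaw',e((155,98),(97,235),.104),'plate',e((290,0),(400,215),.02),e((0,150),(130,400),.02),e((220,395),(400,300),.02)-90)
```

```text
tote tri [ 5.259e-01 -1.000e-04  1.054e-01] [0.108 0.107 0.102 0.105]
  plane [ 0.526  -0.0014  0.112 ] yaw -3.1 -3.6 -3.299999999999997 -3.0999999999999943 [np.float64(0.2296), np.float64(0.168), np.float64(0.2289), np.float64(0.166)]
  plane [0.53   0.0034 0.112 ] yaw -3.3 -3.5 -3.9000000000000057 -2.700000000000003 [np.float64(0.2269), np.float64(0.1635), np.float64(0.2237), np.float64(0.1627)]
sep tri [ 0.5357 -0.2769  0.002 ] [ 0.005 -0.001 -0.001  0.004]
  plane [ 0.5355 -0.2763  0.006 ] yaw 1.4 1.2 1.0 1.5999999999999943 [np.float64(0.1997), np.float64(0.1404), np.float64(0.1983), np.float64(0.1396)]
  plane [ 0.5381 -0.2745  0.006 ] yaw 2.8 2.2 2.9000000000000057 2.799999999999997 [np.float64(0.1965), np.float64(0.139), np.float64(0.1967), np.float64(0.1368)]
fin tri [ 0.53601947 -0.27637777  0.03324478] plane [ 0.53546676 -0.27560314  0.042     ]
ring tri [0.54226156 0.28608795 0.03030013] [0.54136836 0.28453713 0.038     ]
wing [0.54422124 0.28581869 0.09409801] [0.54268772 0.28438845 0.104     ]
wing yaw -21.2 plate 28.2 28.9 28.599999999999994
```

Emit:
play_rows(
  claw=[0,0,0,0,0,0,0,0],
  delta_pos=[
    [0,0,-0.1],
    [0,0,-0.1],
    [0,0,0],
    [0,0,0],
    [0,0,0],
    [0,0,0],
    [0,0,0],
    [0,0,0],
  ],
  delta_rot=[
    [0,0,0.0477],
    [0,0,0.0477],
    [0,0,0.0477],
    [0,0,0.0477],
    [0,0,0.0477],
    [0,0,0.0477],
    [0,0,0.0477],
    [0,0,0.0477],
  ],
  squeeze=25,
)

```text
time: 0.9
ee_pos: [0.21, 0.5884, 0.262]
eef_rot: [0.699, 0.715, -0.0, 0.0]
ft_force: [-0.3, 0.3, 0.1]
width: 0.0869
grip_force: 0.0
```

```bash
cat > to.py <<'E'
import sys,numpy as np
from bench import r
from scipy.spatial.transform import Rotation as R
# to.py x y z yaw_of_tool_y(deg): remaining move in tool axes/units
s=r.read_state();q=R.from_quat(s['eef_rot']);p=np.array(s['ee_pos'])
x,y,z,a=map(float,sys.argv[1:5]);a=np.radians(a)
Y=np.array([np.cos(a),np.sin(a),0]);Z=np.array([0,0,-1.]);Q=R.from_matrix(np.c_[np.cross(Y,Z),Y,Z])
d=[x,y,z]-p;ty=q.as_matrix()[:,1]
print('t',round(s['time'],2),'p',p.round(4),'yaw_y',round(np.degrees(np.arctan2(ty[1],ty[0])),1),'w',round(s['width'],4),'g',round(float(np.max(s['grip_force'])),1),'F',np.round(s['ft_force'],1),'q',np.round(s['joint_positions'],2))
print('dpos units',(q.inv().apply(d)/.2).round(3),'drot units',((q.inv()*Q).as_rotvec()/np.pi).round(4),'dpos units after turn',(Q.inv().apply(d)/.2).round(3))
E
python3 to.py .5357 -.276 .262 1.6
```

```text
t 0.9 p [0.21   0.5884 0.262 ] yaw_y 1.3 w 0.0869 g 0.0 F [-0.3  0.3  0.1] q [-1.37  0.31  0.09  1.41 -0.03  1.42 -1.26]
dpos units [-4.358e+00  1.529e+00  4.000e-03] drot units [-0.0001  0.0003 -0.0016] dpos units after turn [-4.366  1.507  0.   ]
```

Emit:
play_rows(
  claw=[0,0,0,0,0,0,0,0],
  delta_pos=[
    [-0.15,0.19,0],
    [-0.15,0.19,0],
    [-0.15,0.19,0],
    [-0.15,0.19,0],
    [-0.15,0.19,0],
    [-0.15,0.19,0],
    [-0.15,0.19,0],
    [-0.15,0.19,0],
  ],
  delta_rot=[
    [0,0,0],
    [0,0,0],
    [0,0,0],
    [0,0,0],
    [0,0,0],
    [0,0,0],
    [0,0,0],
    [0,0,0],
  ],
)

```text
time: 1.7
ee_pos: [0.5221, 0.3562, 0.2623]
eef_rot: [0.697, 0.717, -0.0, -0.0]
ft_force: [1.5, 0.7, 0.4]
width: 0.0868
grip_force: 0.0
```

Emit:
play_rows(
  claw=[0,0,0,0,0,0,0,0],
  delta_pos=[
    [-0.22,0,0],
    [-0.22,0,0],
    [-0.22,0,0],
    [-0.22,0,0],
    [-0.22,0,0],
    [-0.22,0,0],
    [-0.22,0,0],
    [-0.22,0,0],
  ],
  delta_rot=[
    [0,0,0],
    [0,0,0],
    [0,0,0],
    [0,0,0],
    [0,0,0],
    [0,0,0],
    [0,0,0],
    [0,0,0],
  ],
)

```text
time: 2.5
ee_pos: [0.5308, 0.004, 0.2624]
eef_rot: [0.697, 0.717, 0.0, -0.0]
ft_force: [0.7, 0.0, -0.3]
width: 0.0871
grip_force: 0.0
```

Emit:
play_rows(
  claw=[0,0,0,0,0,0,0,0],
  delta_pos=[
    [-0.22,0,0],
    [-0.22,0,0],
    [-0.22,0,0],
    [-0.22,0,0],
    [-0.22,0,0],
    [-0.22,0,0],
    [-0.08,0,0],
    [0,0,0],
  ],
  delta_rot=[
    [0,0,0],
    [0,0,0],
    [0,0,0],
    [0,0,0],
    [0,0,0],
    [0,0,0],
    [0,0,0],
    [0,0,0],
  ],
)

```text
time: 3.3
ee_pos: [0.5381, -0.2773, 0.262]
eef_rot: [0.698, 0.716, -0.001, -0.0]
ft_force: [0.1, 0.2, -0.2]
width: 0.0873
grip_force: 0.0
```

```bash
python3 to.py .5357 -.276 .016 1.6
```

```text
t 3.3 p [ 0.5381 -0.2773  0.262 ] yaw_y 1.4 w 0.0873 g 0.0 F [ 0.1  0.2 -0.2] q [-0.16  0.31  0.72  1.49 -0.21  1.42  0.59]
dpos units [ 0.009 -0.01   1.23 ] drot units [-0.0005  0.0004 -0.0012] dpos units after turn [ 0.007 -0.012  1.23 ]
```

Emit:
play_rows(
  claw=[0,0,0,0,0,0,0,0],
  delta_pos=[
    [0.007,-0.012,0.2],
    [0,0,0.2],
    [0,0,0.2],
    [0,0,0.2],
    [0,0,0.2],
    [0,0,0.15],
    [0,0,0.1],
    [0,0,0],
  ],
  delta_rot=[
    [0,0,0],
    [0,0,0],
    [0,0,0],
    [0,0,0],
    [0,0,0],
    [0,0,0],
    [0,0,0],
    [0,0,0],
  ],
)

```text
time: 4.1
ee_pos: [0.5354, -0.2703, 0.0096]
eef_rot: [0.696, 0.718, -0.001, -0.003]
ft_force: [-0.1, -0.1, 0.5]
width: 0.0869
grip_force: 0.0
```

Emit:
play_rows(
  claw=[1,1,1,1,1,1,1,1],
  delta_pos=[
    [0,0,0],
    [0,0,0],
    [0,0,0],
    [0,0,0],
    [0,0,0],
    [0,0,0],
    [0,0,0],
    [0,0,0],
  ],
  delta_rot=[
    [0,0,0],
    [0,0,0],
    [0,0,0],
    [0,0,0],
    [0,0,0],
    [0,0,0],
    [0,0,0],
    [0,0,0],
  ],
)

```text
time: 4.9
ee_pos: [0.5369, -0.2728, 0.0125]
eef_rot: [0.697, 0.717, 0.0, -0.0]
ft_force: [-0.8, -0.1, -0.4]
width: 0.0311
grip_force: 0.0
```

Emit:
play_rows(
  claw=[1,1,1,1,1,1],
  delta_pos=[
    [0,0,0],
    [0,0,0],
    [0,0,0],
    [0,0,0],
    [0,0,0],
    [0,0,0],
  ],
  delta_rot=[
    [0,0,0],
    [0,0,0],
    [0,0,0],
    [0,0,0],
    [0,0,0],
    [0,0,0],
  ],
  squeeze=40,
)

```text
time: 5.5
ee_pos: [0.5369, -0.2728, 0.0125]
eef_rot: [0.697, 0.717, -0.0, -0.0]
ft_force: [-0.8, -1.1, 0.4]
width: 0.0097
grip_force: 40.0
```

```bash
python3 to.py .5357 -.276 .012 1.6
```

```text
t 5.5 p [ 0.5369 -0.2728  0.0125] yaw_y 1.7 w 0.0097 g 40.0 F [-0.8 -1.1  0.4] q [-0.08  0.55  0.61  1.76 -0.37  0.95  0.71]
dpos units [-0.016 -0.006  0.002] drot units [-0.     -0.      0.0004] dpos units after turn [-0.016 -0.006  0.002]
```

Emit:
play_rows(
  claw=[1,1,1,1,1,1,1,1],
  delta_pos=[
    [0,0,-0.05],
    [0,0,-0.1],
    [0,0,-0.15],
    [0,0,-0.15],
    [0,0,-0.15],
    [0,0,-0.15],
    [0,0,-0.1],
    [0,0,0],
  ],
  delta_rot=[
    [0,0,0],
    [0,0,0],
    [0,0,0],
    [0,0,0],
    [0,0,0],
    [0,0,0],
    [0,0,0],
    [0,0,0],
  ],
)

```text
time: 6.3
ee_pos: [0.5382, -0.2737, 0.186]
eef_rot: [0.697, 0.717, 0.001, 0.002]
ft_force: [-0.6, -0.0, -2.6]
width: 0.0097
grip_force: 40.0
```

```bash
python3 to.py .5265 .0025 .18 -3.3
```

```text
t 6.3 p [ 0.5382 -0.2737  0.186 ] yaw_y 1.7 w 0.0097 g 40.0 F [-0.6 -0.  -2.6] q [-0.16  0.35  0.7   1.61 -0.24  1.26  0.61]
dpos units [ 1.382 -0.019  0.028] drot units [0.0016 0.0004 0.0275] dpos units after turn [ 1.375 -0.138  0.03 ]
```

Emit:
play_rows(
  claw=[1,1,1,1,1,1,1,1],
  delta_pos=[
    [0.1,-0.01,0],
    [0.2,-0.01,0],
    [0.2,0,0],
    [0.2,0,0],
    [0.2,0,0],
    [0.2,0,0],
    [0.18,0,0],
    [0.1,0,0],
  ],
  delta_rot=[
    [0,0,0],
    [0,0,0],
    [0,0,0],
    [0,0,0],
    [0,0,0],
    [0,0,0],
    [0,0,0],
    [0,0,0],
  ],
)

```text
time: 7.1
ee_pos: [0.524, 0.0066, 0.1816]
eef_rot: [0.695, 0.719, -0.0, -0.001]
ft_force: [-0.0, 0.0, -1.7]
width: 0.0094
grip_force: 40.0
```

Emit:
play_rows(
  claw=[1,1,1,1],
  delta_pos=[
    [0,0,0],
    [0,0,0],
    [0,0,0],
    [0,0,0],
  ],
  delta_rot=[
    [0,0,0.0138],
    [0,0,0.0137],
    [0,0,0],
    [0,0,0],
  ],
)

```text
time: 7.5
ee_pos: [0.5245, 0.0028, 0.182]
eef_rot: [0.727, 0.687, -0.0, -0.0]
ft_force: [-0.2, 0.6, -1.3]
width: 0.0096
grip_force: 40.0
```

```bash
python3 to.py .5265 .0025 .18 -3.3
python3 - <<'E'
from bench import r
from h import *
d={n:r.camera(n) for n in('top','scene')};pickle.dump(d,open('c1.pkl','wb'))
T,S=Cam(d['top']),Cam(d['scene'])
A=np.hstack([cv2.resize(T.im[180:300,255:355],(400,480),interpolation=2),cv2.resize(S.im[170:290,280:380],(400,480),interpolation=2)])
cv2.imwrite('pics/m4.png',A[:,:,::-1])
E
```

```text
t 7.5 p [0.5245 0.0028 0.182 ] yaw_y -3.2 w 0.0096 g 40.0 F [-0.2  0.6 -1.3] q [-0.61  0.14  0.57  1.81 -0.08  1.22 -0.07]
dpos units [-0.001  0.01   0.01 ] drot units [-0.0003  0.0001  0.0004] dpos units after turn [-0.001  0.01   0.01 ]
```

View pics/m4.png

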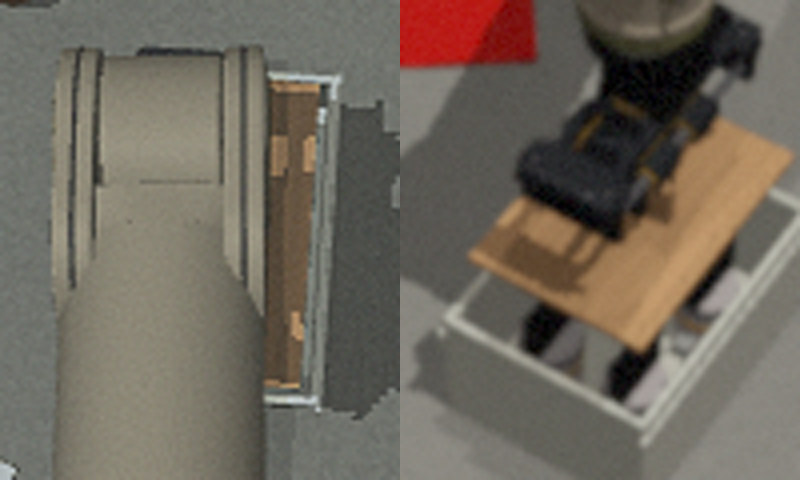

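The scene view shows the board level above the tote, with corners at about (647,352), (470,256) and (793,155) in the crop. The top view shows the right-hand rim strip and the board edge parallel to it. I'll check the board centre.

Run:
```python
from h import *
d=pickle.load(open('c1.pkl','rb'));S,T=Cam(d['scene']),Cam(d['top'])
P=np.array([S.onz((280+(x-400+.5)/4-.5,170+(y+.5)/4-.5),.1755) for x,y in((647,350),(470,257),(793,155))])
print(P.round(4),[np.linalg.norm(P[0]-P[i]) for i in(1,2)],'centre',(P[1]+P[2])/2,np.degrees(np.arctan2(*(P[0]-P[2])[1::-1])))
Q=np.array([T.onz((255+(x+.5)/4-.5,180+(y+.5)/4-.5),.1755) for x,y in((320,82),(300,388))]);print(Q.round(4))
m=Q.mean(0);a=np.radians(-3.3);print('centre from top',m[:2]+.07*np.array([-np.sin(a),np.cos(a)]))
```

```text
[[ 0.6277  0.0682  0.1755]
 [ 0.6208 -0.0736  0.1755]
 [ 0.4308  0.0748  0.1755]] [np.float64(0.14193960179037815), np.float64(0.1970915450167713)] centre [0.52580333 0.0006158  0.1755    ] -1.911380792411601
[[ 0.6203 -0.0761  0.1755]
 [ 0.4202 -0.0645  0.1755]]
centre from top [ 5.24300835e-01 -4.18578194e-04]
```

Emit:
play_rows(
  claw=[1,1,1,1,1,1,1,1],
  delta_pos=[
    [0.005,0.014,0],
    [0,0,0.06],
    [0,0,0.07],
    [0,0,0.07],
    [0,0,0.06],
    [0,0,0.05],
    [0,0,0.03],
    [0,0,0],
  ],
  delta_rot=[
    [0,0,0],
    [0,0,0],
    [0,0,0],
    [0,0,0],
    [0,0,0],
    [0,0,0],
    [0,0,0],
    [0,0,0],
  ],
)

```text
time: 8.4
ee_pos: [0.5273, 0.0038, 0.1136]
eef_rot: [0.727, 0.687, -0.001, -0.0]
ft_force: [-0.2, 0.2, -1.5]
width: 0.0098
grip_force: 40.0
```

Emit:
play_rows(
  claw=[1,1,1],
  delta_pos=[
    [0,0,0.01],
    [0,0,0.008],
    [0,0,0],
  ],
  delta_rot=[
    [0,0,0],
    [0,0,0],
    [0,0,0],
  ],
)

```text
time: 8.7
ee_pos: [0.5279, 0.0039, 0.1111]
eef_rot: [0.727, 0.687, 0.0, 0.0]
ft_force: [-0.1, 0.8, -1.3]
width: 0.0097
grip_force: 40.0
```

```bash
python3 to.py .5275 .0035 .1095 -3.3
```

```text
t 8.7 p [0.5279 0.0039 0.1111] yaw_y -3.3 w 0.0097 g 40.0 F [-0.1  0.8 -1.3] q [-0.59  0.23  0.56  1.88 -0.14  1.07 -0.03]
dpos units [-0.002 -0.002  0.008] drot units [ 0.0001 -0.0001  0.0001] dpos units after turn [-0.002 -0.002  0.008]
```

Emit:
play_rows(
  claw=[1,1,0.5,0.5,0.5,0.5,0.5,0.5],
  delta_pos=[
    [0,0,0.008],
    [0,0,0],
    [0,0,0],
    [0,0,0],
    [0,0,0],
    [0,0,0],
    [0,0,0],
    [0,0,0],
  ],
  delta_rot=[
    [0,0,0],
    [0,0,0],
    [0,0,0],
    [0,0,0],
    [0,0,0],
    [0,0,0],
    [0,0,0],
    [0,0,0],
  ],
)

```text
time: 9.5
ee_pos: [0.5277, 0.0038, 0.1094]
eef_rot: [0.727, 0.687, 0.0, -0.0]
ft_force: [-0.3, 0.7, -0.3]
width: 0.042
grip_force: 0.0
```

Emit:
play_rows(
  claw=[0.5,0.5,0.5,0.5,0.5,0.5,0.5,0.5],
  delta_pos=[
    [0,0,-0.1],
    [0,0,-0.2],
    [0,0,-0.2],
    [0,0,-0.1],
    [0,0,-0.1],
    [0,0,0],
    [0,0,0],
    [0,0,0],
  ],
  delta_rot=[
    [0,0,0],
    [0,0,0],
    [0,0,0],
    [0,0,0],
    [0,0,0],
    [0,0,0],
    [0,0,0],
    [0,0,0],
  ],
)

```text
time: 10.3
ee_pos: [0.5273, 0.0038, 0.2483]
eef_rot: [0.727, 0.687, -0.001, -0.0]
ft_force: [-0.3, 0.5, -0.6]
width: 0.0432
grip_force: 0.0
```

```bash
python3 to.py .542 .285 .25 66.5
```

```text
t 10.3 p [0.5273 0.0038 0.2483] yaw_y -3.3 w 0.0432 g 0.0 F [-0.3  0.5 -0.6] q [-0.62  0.1   0.57  1.71 -0.05  1.35 -0.1 ]
dpos units [ 1.408 -0.007 -0.009] drot units [-5.000e-04 -2.000e-04 -3.876e-01] dpos units after turn [ 0.493  1.319 -0.008]
```

Emit:
play_rows(
  claw=[0,0,0,0,0,0,0,0],
  delta_pos=[
    [0.2,0,0],
    [0.2,0,0],
    [0.2,0,0],
    [0.2,0,0],
    [0.2,0,0],
    [0.2,0,0],
    [0.2,-0.008,0],
    [0,0,0],
  ],
  delta_rot=[
    [0,0,0],
    [0,0,0],
    [0,0,0],
    [0,0,0],
    [0,0,0],
    [0,0,0],
    [0,0,0],
    [0,0,0],
  ],
)

```text
time: 11.1
ee_pos: [0.5397, 0.29, 0.247]
eef_rot: [0.724, 0.69, -0.001, -0.001]
ft_force: [-1.0, -0.4, -0.3]
width: 0.0863
grip_force: 0.0
```

Emit:
play_rows(
  claw=[0,0,0,0,0,0,0,0],
  delta_pos=[
    [0,0,0],
    [0,0,0],
    [0,0,0],
    [0,0,0],
    [0,0,0],
    [0,0,0],
    [0,0,0],
    [0,0,0],
  ],
  delta_rot=[
    [0,0,-0.0475],
    [0,0,-0.0475],
    [0,0,-0.0475],
    [0,0,-0.0475],
    [0,0,-0.0475],
    [0,0,-0.0475],
    [0,0,-0.0475],
    [0,0,-0.0475],
  ],
)

```text
time: 11.9
ee_pos: [0.5419, 0.2828, 0.2481]
eef_rot: [0.213, 0.977, -0.001, -0.001]
ft_force: [-0.1, 0.7, 0.4]
width: 0.0872
grip_force: 0.0
```

```bash
python3 to.py .542 .285 .15 66.5;  python3 - <<'E'
from bench import r
from h import *
d={n:r.camera(n) for n in('top','scene')};pickle.dump(d,open('c2.pkl','wb'))
T,S=Cam(d['top']),Cam(d['scene'])
A=np.hstack([cv2.resize(T.im[180:300,255:355],(500,600),interpolation=2)[:500],cv2.resize(S.im[265:325,390:450],(300,300),interpolation=2)[[*range(300)]+[0]*200]])
cv2.imwrite('pics/m5.png',A[:,:,::-1])
E
```

```text
t 11.9 p [0.5419 0.2828 0.2481] yaw_y 65.5 w 0.0872 g 0.0 F [-0.1  0.7  0.4] q [-0.75  0.29  0.25  1.47 -0.07  1.39  0.64]
dpos units [0.004 0.011 0.491] drot units [-0.0005 -0.0003 -0.0058] dpos units after turn [0.004 0.01  0.491]
```

View pics/m5.png

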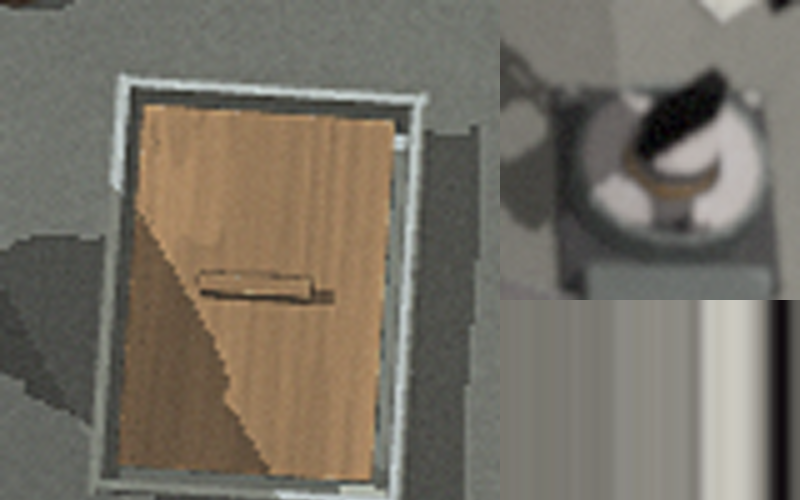

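The board sits flat and centred in the tote. In the top crop its edges are about (142,105) to (393,120), with even gaps and the fin at about (257,285). Descending onto the wing.

Emit:
play_rows(
  claw=[0,0,0,0,0,0,0,0],
  delta_pos=[
    [0.002,0.01,0.1],
    [0,0,0.15],
    [0,0,0.15],
    [0,0,0.15],
    [0,0,0.15],
    [0,0,0.1],
    [0,0,0.06],
    [0,0,0],
  ],
  delta_rot=[
    [0,0,-0.009],
    [0,0,0],
    [0,0,0],
    [0,0,0],
    [0,0,0],
    [0,0,0],
    [0,0,0],
    [0,0,0],
  ],
)

```text
time: 12.8
ee_pos: [0.5417, 0.2847, 0.0755]
eef_rot: [0.203, 0.979, -0.001, -0.001]
ft_force: [-0.0, -0.7, 0.0]
width: 0.0868
grip_force: 0.0
```

Emit:
play_rows(
  claw=[0.8,0.8,0.8,0.8,0.8,0.8,0.8,0.8],
  delta_pos=[
    [0,0,0],
    [0,0,0],
    [0,0,0],
    [0,0,0],
    [0,0,0],
    [0,0,0],
    [0,0,0],
    [0,0,0],
  ],
  delta_rot=[
    [0,0,0],
    [0,0,0],
    [0,0,0],
    [0,0,0],
    [0,0,0],
    [0,0,0],
    [0,0,0],
    [0,0,0],
  ],
  squeeze=20,
)

```text
time: 13.6
ee_pos: [0.5426, 0.2854, 0.0773]
eef_rot: [0.202, 0.979, 0.0, -0.0]
ft_force: [0.3, 0.1, -0.2]
width: 0.0311
grip_force: 0.0
```

```bash
python3 to.py .542 .285 .076 67.1
```

```text
t 13.6 p [0.5426 0.2854 0.0773] yaw_y 66.7 w 0.0311 g 0.0 F [ 0.3  0.1 -0.2] q [-0.73  0.43  0.22  1.67 -0.1   1.06  0.68]
dpos units [ 0.002 -0.003  0.007] drot units [ 0.    -0.    -0.002] dpos units after turn [ 0.002 -0.003  0.007]
```

Emit:
play_rows(
  claw=[1,1,1,1,1,1],
  delta_pos=[
    [0,0,0],
    [0,0,0],
    [0,0,0],
    [0,0,0],
    [0,0,0],
    [0,0,0],
  ],
  delta_rot=[
    [0,0,0],
    [0,0,0],
    [0,0,0],
    [0,0,0],
    [0,0,0],
    [0,0,0],
  ],
)

```text
time: 14.2
ee_pos: [0.5426, 0.2854, 0.0773]
eef_rot: [0.202, 0.979, -0.0, -0.0]
ft_force: [-0.2, -0.2, -1.2]
width: 0.0139
grip_force: 19.9
```

```bash
python3 to.py .542 .285 .077 67.1; python3 -c "
from bench import r;print(r.read_state()['torque'])"
```

```text
t 14.2 p [0.5426 0.2854 0.0773] yaw_y 66.7 w 0.0139 g 19.9 F [-0.2 -0.2 -1.2] q [-0.73  0.43  0.22  1.67 -0.1   1.06  0.68]
dpos units [ 0.002 -0.003  0.001] drot units [-0.    -0.    -0.002] dpos units after turn [ 0.002 -0.003  0.001]
[-0.04546675 -0.02170994 -0.01722494]
```

Emit:
play_rows(
  claw=[1,1,1,1,1,1,1,1],
  delta_pos=[
    [0,0,0],
    [0,0,0],
    [0,0,0],
    [0,0,0],
    [0,0,0],
    [0,0,0],
    [0,0,0],
    [0,0,0],
  ],
  delta_rot=[
    [0,0,0],
    [0,0,-0.02],
    [0,0,-0.025],
    [0,0,-0.025],
    [0,0,-0.025],
    [0,0,-0.025],
    [0,0,-0.025],
    [0,0,0],
  ],
  squeeze=50,
)

```text
time: 15.0
ee_pos: [0.5426, 0.2854, 0.0773]
eef_rot: [-0.025, 1.0, 0.0, -0.0]
ft_force: [0.3, -0.8, -1.7]
width: 0.014
grip_force: 49.9
```

Emit:
play_rows(
  claw=[1,1,1,1,1,1,1,1],
  delta_pos=[
    [0,0,0],
    [0,0,0],
    [0,0,0],
    [0,0,0],
    [0,0,0],
    [0,0,0],
    [0,0,0],
    [0,0,0],
  ],
  delta_rot=[
    [0,0,-0.025],
    [0,0,-0.025],
    [0,0,-0.025],
    [0,0,-0.02],
    [0,0,-0.01],
    [0,0,-0.01],
    [0,0,0],
    [0,0,0],
  ],
)

```text
time: 15.8
ee_pos: [0.5425, 0.2854, 0.0773]
eef_rot: [-0.203, 0.979, 0.0, -0.0]
ft_force: [0.1, -0.7, -1.8]
width: 0.0138
grip_force: 49.9
```

```bash
python3 to.py .542 .285 .077 118.5; python3 -c "
from bench import r;print(r.read_state()['torque'])"
```

```text
t 15.8 p [0.5425 0.2854 0.0773] yaw_y 113.5 w 0.0138 g 49.9 F [ 0.1 -0.7 -1.8] q [-0.62  0.42  0.08  1.66 -0.04  1.06  1.45]
dpos units [ 0.003 -0.001  0.001] drot units [ 0.     -0.0001 -0.028 ] dpos units after turn [ 0.003 -0.001  0.001]
[0.00384661 0.03308728 0.01386383]
```

Emit:
play_rows(
  claw=[1,1,1,1],
  delta_pos=[
    [0,0,0],
    [0,0,0],
    [0,0,0],
    [0,0,0],
  ],
  delta_rot=[
    [0,0,-0.01],
    [0,0,-0.01],
    [0,0,0],
    [0,0,0],
  ],
)

```text
time: 16.2
ee_pos: [0.5426, 0.2854, 0.0773]
eef_rot: [-0.234, 0.972, 0.0, -0.0]
ft_force: [-0.3, 0.3, -1.8]
width: 0.0131
grip_force: 49.9
```

Emit:
play_rows(
  claw=[1,1,1,1],
  delta_pos=[
    [0,0,-0.01],
    [0,0,-0.015],
    [0,0,-0.015],
    [0,0,0],
  ],
  delta_rot=[
    [0,0,0],
    [0,0,0],
    [0,0,0],
    [0,0,0],
  ],
)

```text
time: 16.6
ee_pos: [0.543, 0.2857, 0.0861]
eef_rot: [-0.235, 0.972, 0.0, 0.001]
ft_force: [0.2, 0.0, -0.9]
width: 0.0137
grip_force: 49.9
```

```bash
python3 to.py .542 .285 .077 118.5; python3 -c "
from bench import r;print(r.read_state()['torque'])"
```

```text
t 16.6 p [0.543  0.2857 0.0861] yaw_y 117.1 w 0.0137 g 49.9 F [ 0.2  0.  -0.9] q [-0.61  0.41  0.07  1.65 -0.03  1.08  1.51]
dpos units [ 0.006 -0.001  0.045] drot units [ 0.      0.0004 -0.0076] dpos units after turn [ 0.006 -0.001  0.045]
[ 0.05557126 -0.0242585   0.03359703]
```

Emit:
play_rows(
  claw=[1,1,1,1,1,1,1,1],
  delta_pos=[
    [0,0,-0.05],
    [0,0,-0.1],
    [0,0,-0.12],
    [0,0,-0.12],
    [0,0,-0.12],
    [0,0,-0.12],
    [0,0,-0.07],
    [0,0,0],
  ],
  delta_rot=[
    [0,0,0],
    [0,0,0],
    [0,0,0],
    [0,0,0],
    [0,0,0],
    [0,0,0],
    [0,0,0],
    [0,0,0],
  ],
)

```text
time: 17.4
ee_pos: [0.5435, 0.2859, 0.2278]
eef_rot: [-0.235, 0.972, 0.001, 0.002]
ft_force: [0.3, 0.2, -2.8]
width: 0.0137
grip_force: 49.9
```

Emit:
play_rows(
  claw=[1,1,1,1,1,1,1,1],
  delta_pos=[
    [0,0,0],
    [0,0,0],
    [0,0,0],
    [0,0,0],
    [0,0,0],
    [0,0,0],
    [0,0,0],
    [0,0,0],
  ],
  delta_rot=[
    [0,0,0.02],
    [0,0,0.035],
    [0,0,0.035],
    [0,0,0.035],
    [0,0,0.03],
    [0,0,0.014],
    [0,0,0],
    [0,0,0],
  ],
)

```text
time: 18.2
ee_pos: [0.5423, 0.2853, 0.2244]
eef_rot: [0.028, 1.0, -0.0, -0.001]
ft_force: [0.6, -0.6, -1.5]
width: 0.0136
grip_force: 49.9
```

```bash
python3 to.py .5796 -.0025 .225 86.7;  python3 - <<'E'
from bench import r
from h import *
d={n:r.camera(n) for n in('top','scene')};pickle.dump(d,open('c3.pkl','wb'))
T,S=Cam(d['top']),Cam(d['scene'])
A=np.hstack([cv2.resize(T.im[180:280,170:270],(400,400),interpolation=2),cv2.resize(S.im[235:335,380:480],(400,400),interpolation=2)])
cv2.imwrite('pics/m6.png',A[:,:,::-1])
E
```

```text
t 18.2 p [0.5423 0.2853 0.2244] yaw_y 86.8 w 0.0136 g 49.9 F [ 0.6 -0.6 -1.5] q [-0.67  0.3   0.14  1.5  -0.04  1.34  0.99]
dpos units [-0.266 -1.426 -0.002] drot units [-0.0002 -0.0003  0.0006] dpos units after turn [-0.269 -1.426 -0.003]
```

View pics/m6.png

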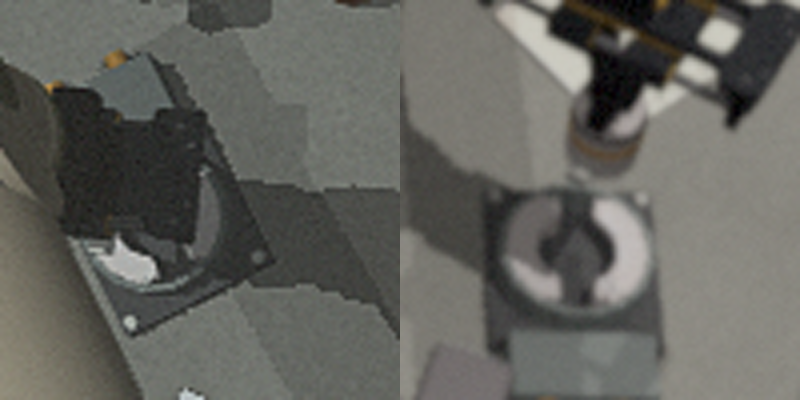

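The sensor hangs upright in the gripper (crop (605,140)) and the socket below it is empty. Moving over the separator.

Emit:
play_rows(
  claw=[1,1,1,1,1,1,1,1],
  delta_pos=[
    [-0.066,-0.1,0],
    [-0.08,-0.19,0],
    [-0.06,-0.21,0],
    [-0.06,-0.21,0],
    [0,-0.21,0],
    [0,-0.21,0],
    [0,-0.19,0],
    [0,-0.106,0],
  ],
  delta_rot=[
    [0,0,0],
    [0,0,0],
    [0,0,0],
    [0,0,0],
    [0,0,0],
    [0,0,0],
    [0,0,0],
    [0,0,0],
  ],
)

```text
time: 19.1
ee_pos: [0.579, -0.0066, 0.2255]
eef_rot: [0.03, 1.0, -0.001, 0.0]
ft_force: [-0.1, 0.1, -1.7]
width: 0.0136
grip_force: 49.9
```

Emit:
play_rows(
  claw=[1,1,1,1,1,1],
  delta_pos=[
    [0,0,0],
    [0,0,0],
    [0,0,0.05],
    [0,0,0.05],
    [0,0,0],
    [0,0,0],
  ],
  delta_rot=[
    [0,0,0],
    [0,0,0],
    [0,0,0],
    [0,0,0],
    [0,0,0],
    [0,0,0],
  ],
)

```text
time: 19.7
ee_pos: [0.5791, -0.0018, 0.2047]
eef_rot: [0.028, 1.0, -0.0, -0.001]
ft_force: [0.5, 0.1, -1.9]
width: 0.0137
grip_force: 49.9
```

```bash
python3 to.py .5796 -.0025 .1685 86.7;  python3 - <<'E'
from bench import r
from h import *
d={n:r.camera(n) for n in('top','scene')}
T,S=Cam(d['top']),Cam(d['scene']);im=S.im.copy()
p=np.array(r.read_state()['ee_pos'])
A=cv2.resize(im[170:290,280:400],(600,600),interpolation=2)
for dz in(-.0653,-.0133):
    q=S.proj(p+[0,0,dz]);q=tuple(int(v) for v in((q-[280,170])+.5)*5);print(q);cv2.circle(A,q,4,(255,0,0),-1)
cv2.imwrite('pics/m7.png',A[:,:,::-1])
d=pickle.load(open('c3.pkl','rb'));S=Cam(d['scene']);print('held bottom centre px',S.proj([.5423,.2853,.1591]),'seen lower edge ~',(431.3,279.5),'lower edge pred',S.proj([.5423+.02,.2853+.012,.1591]))
E
```

```text
t 19.7 p [ 0.5791 -0.0018  0.2047] yaw_y 86.8 w 0.0137 g 49.9 F [ 0.5  0.1 -1.9] q [-0.33  0.24  0.3   1.63 -0.07  1.28  1.5 ]
dpos units [-0.003 -0.003  0.181] drot units [-0.     -0.0004  0.0004] dpos units after turn [-0.002 -0.003  0.181]
(239, 360)
(239, 303)
held bottom centre px [429.52567399 271.78034525] seen lower edge ~ (431.3, 279.5) lower edge pred [430.55989069 279.25314337]
```

View pics/m7.png

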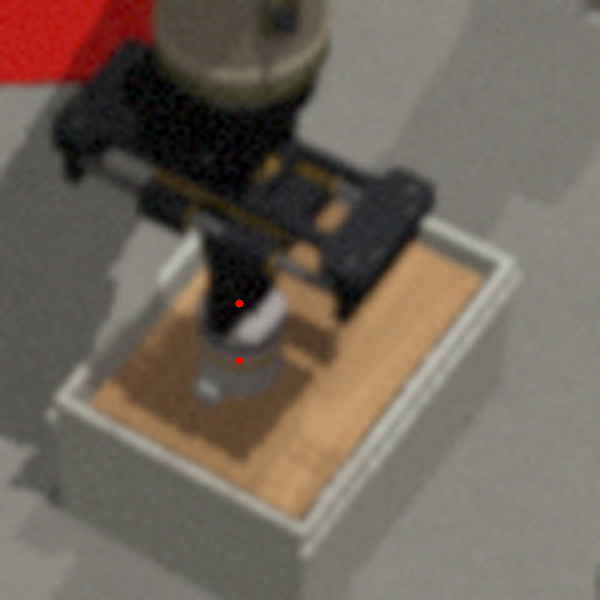

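The held sensor sits where predicted (underside centre at crop (239,360)), above the far half of the board and clear of the walls. Its lower edge also matches the expected height. Lowering.

Emit:
play_rows(
  claw=[1,1,1,1,1,1,1,1],
  delta_pos=[
    [0,0,0.05],
    [0,0,0.05],
    [0,0,0.04],
    [0,0,0.025],
    [0,0,0.006],
    [0,0,0],
    [0,0,0],
    [0,0,0],
  ],
  delta_rot=[
    [0,0,0],
    [0,0,0],
    [0,0,0],
    [0,0,0],
    [0,0,0],
    [0,0,0],
    [0,0,0],
    [0,0,0],
  ],
)

```text
time: 20.6
ee_pos: [0.5797, -0.0023, 0.1715]
eef_rot: [0.029, 1.0, 0.0, 0.0]
ft_force: [0.0, -0.2, -1.7]
width: 0.0137
grip_force: 49.9
```

Emit:
play_rows(
  claw=[1,1,1],
  delta_pos=[
    [0,0,0.005],
    [0,0,0],
    [0,0,0],
  ],
  delta_rot=[
    [0,0,0],
    [0,0,0],
    [0,0,0],
  ],
)

```text
time: 20.9
ee_pos: [0.5794, -0.0023, 0.1702]
eef_rot: [0.029, 1.0, 0.0, 0.0]
ft_force: [-0.4, 0.3, -2.4]
width: 0.0138
grip_force: 49.9
```

Emit:
play_rows(
  claw=[1,1,1],
  delta_pos=[
    [0,0,0.004],
    [0,0,0],
    [0,0,0],
  ],
  delta_rot=[
    [0,0,0],
    [0,0,0],
    [0,0,0],
  ],
)

```text
time: 21.2
ee_pos: [0.5794, -0.0023, 0.1693]
eef_rot: [0.029, 1.0, 0.0, -0.0]
ft_force: [0.1, -1.1, -2.0]
width: 0.0135
grip_force: 49.9
```

Emit:
play_rows(
  claw=[1,1,1],
  delta_pos=[
    [0,0,0.004],
    [0,0,0],
    [0,0,0],
  ],
  delta_rot=[
    [0,0,0],
    [0,0,0],
    [0,0,0],
  ],
)

```text
time: 21.5
ee_pos: [0.5794, -0.0023, 0.1685]
eef_rot: [0.029, 1.0, 0.0, -0.0]
ft_force: [0.4, 0.4, -1.5]
width: 0.0136
grip_force: 49.9
```

Emit:
play_rows(
  claw=[1,1,1],
  delta_pos=[
    [0,0,0.003],
    [0,0,0],
    [0,0,0],
  ],
  delta_rot=[
    [0,0,0],
    [0,0,0],
    [0,0,0],
  ],
)

```text
time: 21.8
ee_pos: [0.5795, -0.0024, 0.1682]
eef_rot: [0.029, 1.0, 0.0, 0.0]
ft_force: [-0.9, -0.6, 2.4]
width: 0.0138
grip_force: 49.9
```

Contact: the force rose from -1.5 to +2.4 N at 0.1682, as predicted. Releasing.

Emit:
play_rows(
  claw=[0.5,0.5,0.5,0.5,0.5,0.5,0.5,0.5],
  delta_pos=[
    [0,0,0],
    [0,0,0],
    [0,0,0],
    [0,0,0],
    [0,0,0],
    [0,0,0],
    [0,0,0],
    [0,0,0],
  ],
  delta_rot=[
    [0,0,0],
    [0,0,0],
    [0,0,0],
    [0,0,0],
    [0,0,0],
    [0,0,0],
    [0,0,0],
    [0,0,0],
  ],
  squeeze=10,
)

```text
time: 22.6
ee_pos: [0.5794, -0.0023, 0.1679]
eef_rot: [0.029, 1.0, 0.0, 0.0]
ft_force: [-0.2, -0.8, -0.1]
width: 0.0432
grip_force: 0.0
```

Emit:
play_rows(
  claw=[0.5,0.5,0.5,0.5,0.5,0.5,0.5,0.5],
  delta_pos=[
    [0,0,-0.05],
    [0,0,-0.15],
    [0,0,-0.2],
    [0,0,-0.2],
    [0,0,-0.1],
    [0,0,0],
    [0,0,0],
    [0,0,0],
  ],
  delta_rot=[
    [0,0,0],
    [0,0,0],
    [0,0,0],
    [0,0,0],
    [0,0,0],
    [0,0,0],
    [0,0,0],
    [0,0,0],
  ],
)

```text
time: 23.4
ee_pos: [0.579, -0.0023, 0.307]
eef_rot: [0.029, 1.0, -0.0, -0.001]
ft_force: [-0.8, -0.4, -0.7]
width: 0.043
grip_force: 0.0
```

Emit:
play_rows(
  claw=[0.5,0.5,0.5,0.5,0.5,0.5,0.5,0.5],
  delta_pos=[
    [0,0.15,0],
    [0,0.2,0],
    [0,0.2,0],
    [0,0.2,0],
    [0,0.2,0],
    [0,0.1,0],
    [0,0,0],
    [0,0,0],
  ],
  delta_rot=[
    [0,0,0],
    [0,0,0],
    [0,0,0],
    [0,0,0],
    [0,0,0],
    [0,0,0],
    [0,0,0],
    [0,0,0],
  ],
)

```text
time: 24.2
ee_pos: [0.5915, 0.2063, 0.3072]
eef_rot: [0.029, 1.0, -0.001, -0.0]
ft_force: [0.4, -1.4, -1.2]
width: 0.0432
grip_force: 0.0
```

Run:
```python
from bench import r
from h import *
d={n:r.camera(n) for n in('top','scene')}
T,S=Cam(d['top']),Cam(d['scene'])
A=np.hstack([cv2.resize(T.im[180:300,255:355],(400,480),interpolation=2),cv2.resize(S.im[180:300,280:380],(400,480),interpolation=2)])
cv2.imwrite('pics/m8.png',A[:,:,::-1]);print(r.read_state()['time'])
```

```text
24.3
```

View pics/m8.png

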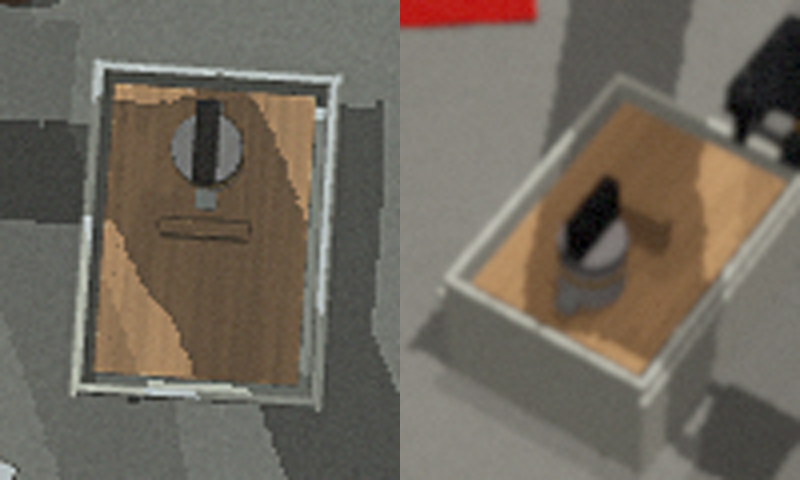

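The sensor stands upright on the flat separator, on the far side of the fin (top crop (207,145), fin at (205,230)). The gripper is clear, so I'm handing in.

```bash
python3 -c "
from bench import r;print(r.close_job())"
```

```text
the job is handed in; nothing more can be done
None
```

The job is handed in at about 24 s of the 61 s allowed: the final pictures show the separator flat on the tote's lower layer and the sensor standing upright on it beyond the fin, with the gripper clear; no verdict was returned.

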